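# Show which topping pot needs refilling

### The job

The cook wants to see which pot of the topping rail has to be refilled: gently push the rail's sliding steel cover all the way back by its upright pull, using only the fingers. Then point straight down at the empty pot, fingertips about two or three centimetres above the middle of its mouth, keep still there for two seconds or more and finish while still pointing at it. Touch none of the pots and leave everything round the rail where it stands.

Things in the scene. Friction and masses are not known exactly. Their poses are not given: they have to be found in the camera images.
- topping_rail: fixed countertop topping rail, a stainless steel box 223 mm (x) by 372 mm (y), 136 mm high: in front a well with four pots side by side along y, behind it a flat deck; a flat steel cover slides over well or deck. Origin: on the worktop under the middle of its length, front face at x = -128 mm, rear face at +95 mm; x to the rear (the way the cover opens), y to its left, z up
- cover (a joint): the rail's flat steel cover (109 x 344 mm, top face 131 mm above the worktop), sliding along the rail's +x, in m: 0 = shut over the pots, 0.104 = fully back against its stop on the deck. Starts shut or up to 20 mm ajar; about 1.5 N of friction; stays where it is left
- cover_pull (a point): middle of the cover's pull, an upright flange across the cover (300 mm along the rail's y, 3 mm thick, 9 mm rolled edge on top, 33 mm higher than the cover's flat). The point is on the axis of the rolled edge, 159 mm above the worktop, at x = -97 mm of the rail when shut; 29 mm of flat cover lie before it, toward the robot. Axes as the rail's
- pot_empty: loose rectangular steel pot, 84 mm (x) by 78 mm (y), 72 mm high, with a 3 mm outward rim; this one is empty. Stands in the well, underside 45 mm above the worktop, beside the other three (86 mm apart centre to centre, in any order, yaw as the rail). Origin: centre of the underside; z up; rim of the open mouth at z = +72 mm
- pot_limes: loose rectangular steel pot, 84 mm (x) by 78 mm (y), 72 mm high, with a 3 mm outward rim; filled with limes, which are fixed in it and stay below the rim. Stands in the well, underside 45 mm above the worktop, beside the other three (86 mm apart centre to centre, in any order, yaw as the rail). Origin: centre of the underside; z up; rim of the open mouth at z = +72 mm
- pot_tomatoes: loose rectangular steel pot, 84 mm (x) by 78 mm (y), 72 mm high, with a 3 mm outward rim; filled with cherry tomatoes, which are fixed in it and stay below the rim. Stands in the well, underside 45 mm above the worktop, beside the other three (86 mm apart centre to centre, in any order, yaw as the rail). Origin: centre of the underside; z up; rim of the open mouth at z = +72 mm
- pot_eggs: loose rectangular steel pot, 84 mm (x) by 78 mm (y), 72 mm high, with a 3 mm outward rim; holding a few small boiled quail eggs in the bottom, which are fixed in it. Stands in the well, underside 45 mm above the worktop, beside the other three (86 mm apart centre to centre, in any order, yaw as the rail). Origin: centre of the underside; z up; rim of the open mouth at z = +72 mm
- squeeze_chilli: bystander: plain squeeze bottle with a cone nozzle, 59 mm wide, 200 mm high, standing at the rail's left end, the nearer of two. Origin: centre of its underside
- squeeze_mayo: bystander: plain squeeze bottle with a cone nozzle, 60 mm wide, 200 mm high, standing at the rail's left end, the farther of two. Origin: centre of its underside
- salt_shaker: bystander: round steel shaker with a punched lid, 68 mm wide, 103 mm high, at the rail's right end. Origin: centre of its underside
- spice_jar: bystander: square glass spice jar with a screw lid, 70 mm wide, 173 mm high, at the rail's right end, behind the shaker. Origin: centre of its underside
- red_bowl: bystander: small empty bowl, 115 mm wide, 59 mm high, left of the rail. Origin: centre of its underside
- second_bowl: bystander: another such bowl, 115 mm wide, 59 mm high, on the far left. Origin: centre of its underside
- clear_tub: bystander: clear take-away tub with a dark filling, 93 x 119 mm, 46 mm high, right of the rail. Origin: centre of its underside
- tub_lid: bystander: pale flat plastic lid, 116 x 163 mm, 9 mm high, right of the rail behind the tub. Origin: centre of its underside

How it is judged:
On the way, in this order (a step that is already met when the one before it is completed fails the run):
1. the cover is pushed fully back (within 10 mm of its stop) (value of joint cover above 0.094 m), for 0.2 s.
2. the tool points down at the empty pot from just above its mouth, touching nothing, for two seconds (horizontal distance between the grasp point and pot_empty below 0.02 m and z of the grasp point in the frame of pot_empty between 0.087 and 0.147 m and angle between the grasp point's own z axis and vertical above 2.6 rad and contact force between each of the arm, the fingers and anything else below 0.2 N and value of joint cover above 0.094 m), for 2 s.
At the end, for the whole second after the job is handed in: The cover stands within 10 mm of its rear stop and at rest; the TCP is still within 20 mm (horizontally) of the centre line of the empty pot and 15 to 75 mm above its rim, the tool pointing down within 30 degrees, touching nothing; all four pots stand upright and untouched in the well (all of step 2 and velocity of joint cover between -0.01 and 0.01 m/s and distance of each of pot_empty, pot_limes, pot_tomatoes, pot_eggs from where it was at the start of the episode below 0.012 m and angle between each of pot_empty, pot_limes, pot_tomatoes, pot_eggs's own z axis and vertical below 0.1 rad).
It fails at once if a pot is touched by the robot (contact force between any of the arm, the fingers and pot_empty above 0.5 N or contact force between any of the arm, the fingers and pot_limes above 0.5 N or contact force between any of the arm, the fingers and pot_tomatoes above 0.5 N or contact force between any of the arm, the fingers and pot_eggs above 0.5 N).
It fails at once if a pot is lifted or pushed out of its place in the well (by more than 12 mm) (distance of any of pot_empty, pot_limes, pot_tomatoes, pot_eggs from where it was at the start of the episode above 0.012 m).
It fails at once if a thing standing round the rail is moved by more than 15 mm or tipped (distance of any of squeeze_chilli, squeeze_mayo, salt_shaker, spice_jar, red_bowl, clear_tub, second_bowl, tub_lid from where it was at the start of the episode above 0.015 m or angle between any of squeeze_chilli, squeeze_mayo, salt_shaker, spice_jar, red_bowl, clear_tub, second_bowl, tub_lid's own z axis and vertical above 0.25 rad).
It fails at once if the topping rail or its cover is pushed or gripped by the fingers with more than 40 N, or touched by the arm or the body of the gripper (contact force between the fingers and topping_rail above 40 N or contact force between the arm and topping_rail above 1 N).
It also fails if it takes over 38 s, if anything falls off the work surface, if the arm or the gripper's body presses on something with over 40 N, if the wrist force passes 120 N, or if a joint passes its speed limit or range.

### The arm

A 6-joint arm with a two-finger parallel gripper is mounted at the origin on a cart in front of the work surface, level with it; the furniture and walls round the work are solid. World frame = base frame: x ahead of the robot, y to its left, z up, the work surface at z = 0. Lengths are in m, angles in rad, forces in N, time in s.
With the tool pointing down it reaches from about 0.35 to 1 m from the base axis. Payload 7.1 kg.
Tool frame: the origin (TCP) lies between the finger pads, 19 mm behind the fingertips; this is the grasp point; z points along the fingers, y is the line along which they close (so a half turn about z gives the same grasp; the last joint's range is limited). The gripper opens to 85 mm and grips with 20 to 120 N. Pads are 22 mm wide; open, the fingers measure 114 mm over their backs; the gripper's body (76 mm by 85 mm) begins 54 mm behind the grasp point. The pads swing forward as they close: fully open they stand 13 mm farther back than shut.
Start: joints at [-1.307, 0.423, 1.63, -0, 1.089, -0.019], TCP at [0.174, -0.6, 0.25] pointing down, gripper open.
Joint ranges: [-3, 3], [-0.9, 2.11], [0.09, 2.58], [-1.31, 4.45], [0.11, 2.69], [-2.54, 2.54]. Speed limits (rad/s): [2.39, 2.39, 3.01, 3.14, 3.14, 3.14].

### API

Orientations are given as a rotation vector (axis times angle).
In Python, from rig import manip gives the robot as it stands. The module is installed in compiled form; this text tells all that it offers. Calls block until the motion is done:
- manip.move_to(position, orientation): joint-space move of the TCP to a pose.
- manip.servo_line(position, orientation=None, rate=0.15): straight line of the TCP; orientation=None keeps the orientation; rate is the mean speed in m/s.
- manip.set_joints(angles): joint-space move.
- manip.command_gripper(opening, f_grip=None): finger opening in m; f_grip is the grip in N (None keeps the last); returns when the fingers have stopped.
- manip.hold(seconds).
- manip.solve_ik(position, orientation): joint angles nearest the present ones, or None.
- manip.camera(name): name is "scene" or "side" or "wrist"; returns a dict with "image" (400x640x3 uint8, red, green, blue), "fx", "fy", "cx", "cy" (pixels), "k1" (the pictures are not rectified: a ray, as slopes to the right and down, at radius r is drawn at 1 + k1 r^2 times it, then the intrinsics apply), "cam_to_world" (4x4, takes a point from camera to world coordinates); the wrist camera has in their place "mount" (4x4, takes a point from camera to tool coordinates, whose origin is the TCP and whose axes are the flange's). Camera axes: x right, y down, z forward; pixel columns grow to the right and rows downward; lengths in m; the calibration is good to about 2 mm. A picture is of the moment at which its call begins: read the wrist's pose just before it. There is no depth.
A pose or a line that the arm cannot do raises manip.IKError and nothing moves.
- manip.sign_off(): hands the job in; it is judged then, once.
Readings, each from a call of its own:
- manip.get_time(): time.
- manip.get_joint_positions(): joint angles.
- manip.get_joint_vel(): joint speeds.
- manip.get_tau(): joint torques, N m.
- manip.get_position(): TCP position.
- manip.get_ee_rot(): TCP orientation.
- manip.get_contact_force(): force on the tool from outside, world axes, zero at the start.
- manip.get_torque(): the same for the moment, N m.
- manip.get_width(): finger opening in m.
- manip.get_grip_force(): force on a finger pad.
Only numpy, scipy, OpenCV 4.12 (cv2) and the standard library are available. Lean on these libraries where they do the work, as an engineer would, in place of code of your own. Each camera call takes 0.05 s, during which the arm holds its last target. There are 200 camera calls.

## Working session

There is one attempt and no reset: what is moved stays moved. The work goes in short steps, each a Python script; the robot and the scene stay as the last script left them, time stands still between calls to the robot, and variables do not carry over. Pictures are saved under pics/ and viewed, at most 10 in all, crops included, and the job is handed in when it is done.

```bash
mkdir -p pics; cat > h.py <<'E'
import numpy as np,cv2
from rig import manip
from scipy.spatial.transform import Rotation as R
def shot(n,f):
    c=manip.camera(n); cv2.imwrite(f,c["image"][:,:,::-1]); return c
def ray(c,u,v,T=None):
    T=np.array(c["cam_to_world"]) if T is None else T
    K=np.array([[c["fx"],0,c["cx"]],[0,c["fy"],c["cy"]],[0,0,1]])
    x,y=(u-c["cx"])/c["fx"],(v-c["cy"])/c["fy"]; a,b=x,y
    for _ in range(20):
        s=1+c["k1"]*(a*a+b*b); a,b=x/s,y/s
    return T[:3,3],T[:3,:3]@np.array([a,b,1])
def onplane(c,u,v,z,T=None):
    o,d=ray(c,u,v,T); return o+d*(z-o[2])/d[2]
E
python3 - <<'E'
from h import *
import pickle
d={}
for n in("scene","side"):
    d[n]=shot(n,f"pics/{n}0.png"); print(n,d[n]["fx"],d[n]["k1"],np.round(d[n]["cam_to_world"],3).tolist())
pickle.dump(d,open("c0.pkl","wb"))
print(manip.get_ee_rot(),manip.get_time())
E
```

```text
scene 429.48959921509055 -0.027089230004906515 [[0.581, -0.436, 0.687, -0.817], [-0.814, -0.309, 0.492, -0.939], [-0.002, -0.845, -0.535, 1.163], [0.0, 0.0, 0.0, 1.0]]
side 515.749584933666 0.05748527758811501 [[-0.399, -0.523, 0.753, -0.983], [-0.917, 0.206, -0.342, 0.702], [0.024, -0.827, -0.562, 1.262], [0.0, 0.0, 0.0, 1.0]]
[-3.10888210e+00 -4.42483024e-01  2.67633325e-04] 0.1
```

View pics/scene0.png

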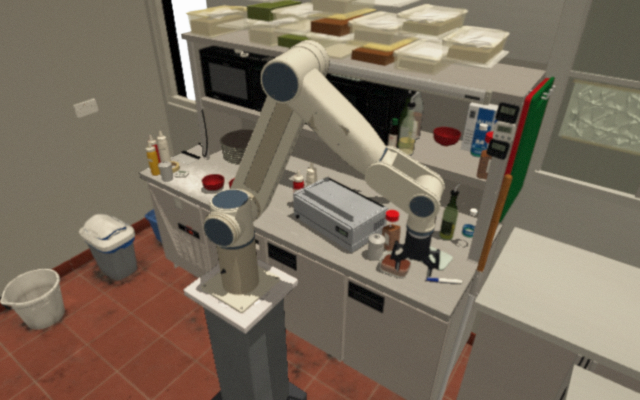

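View pics/side0.png

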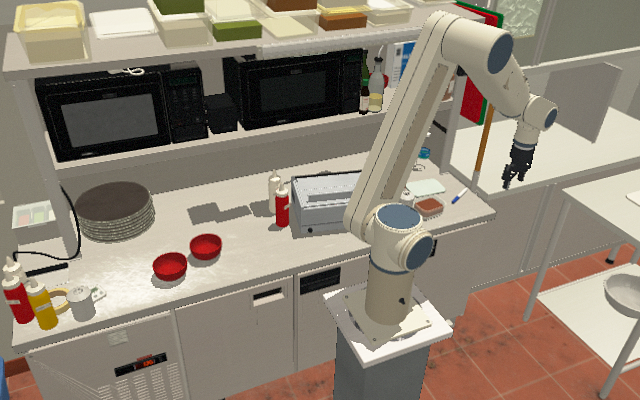

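Scene view: the rail lies around (340,210), its corners near (294,198), (354,228), (386,210) and (328,180). The squeeze bottles are at its left, and the shaker and jar at its right (376,245 and 392,228). The side view shows the rail partly hidden behind the arm. I'll measure it roughly, then use the wrist camera.

```bash
python3 - <<'E'
from h import *
import pickle
d=pickle.load(open("c0.pkl","rb"));c=d["scene"]
for p in [(294,198),(354,228),(386,210),(328,180)]: print(p,onplane(c,*p,.136).round(3))
w=manip.camera("wrist");print(np.round(w["mount"],3).tolist(),w["fx"],w["k1"])
cv2.imwrite("pics/crop.png",cv2.resize(d["scene"]["image"][150:290,270:470,::-1],(800,560),interpolation=cv2.INTER_CUBIC))
E
```

```text
(294, 198) [0.437 0.075 0.136]
(354, 228) [ 0.4   -0.258  0.136]
(386, 210) [ 0.588 -0.303  0.136]
(328, 180) [0.656 0.041 0.136]
[[0.001, -0.954, -0.301, 0.078], [1.0, 0.001, 0.0, -0.0], [0.0, -0.301, 0.954, -0.123], [0.0, 0.0, 0.0, 1.0]] 359.7311007182076 -0.0719726430815097
```

View pics/crop.png

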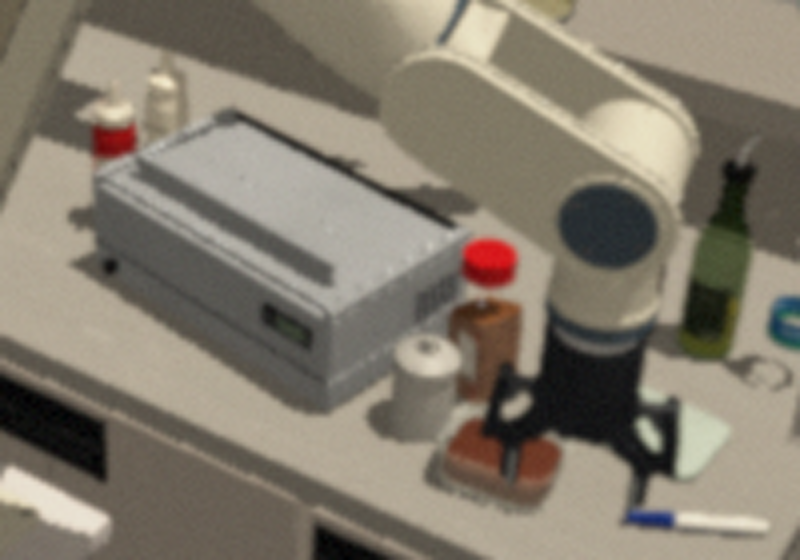

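```bash
cat >> h.py <<'E'
def down(yaw): # tool z down, tool x along (cos,sin)
    return (R.from_euler("z",yaw)*R.from_euler("x",np.pi)).as_rotvec()
def wrist(f):
    T=np.eye(4);T[:3,3]=manip.get_position();T[:3,:3]=R.from_rotvec(manip.get_ee_rot()).as_matrix()
    c=shot("wrist",f); return c,T@np.array(c["mount"])
E
python3 - <<'E'
from h import *
import pickle
p=manip.get_position()
manip.servo_line([p[0],p[1],.40],rate=.25)
manip.move_to([.53,-.11,.42],down(-.11))
c,T=wrist("pics/w1.png");pickle.dump((c,T),open("w1.pkl","wb"))
print(manip.get_position(),manip.get_ee_rot(),manip.get_joint_positions(),manip.get_time())
E
```

```text
[ 0.52991769 -0.11069494  0.41991292] [ 3.13667538e+00 -1.74223897e-01 -2.27492565e-04] [-2.27857923e-01  1.42016762e-01  1.61863895e+00 -1.07995796e-04
  1.38106549e+00  1.45393300e+00] 3.1167
```

View pics/w1.png

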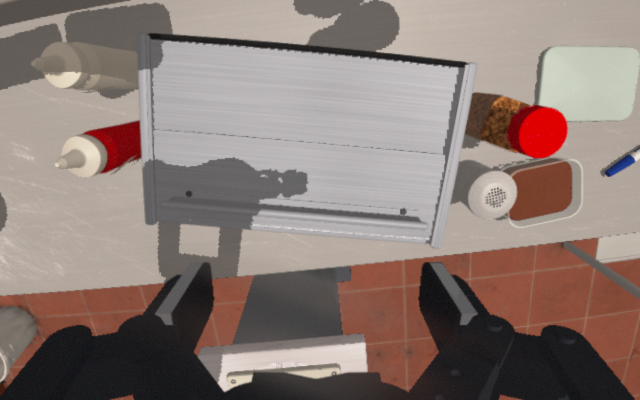

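The wrist view shows the rail with top corners near (148,36), (474,65), (435,245) and (150,222). The rolled pull runs from about (165,198) to (425,220). The bottles are on the left, the jar and shaker on the right.

```bash
python3 - <<'E'
from h import *
import pickle
c,T=pickle.load(open("w1.pkl","rb"))
P=[onplane(c,*p,.136,T)[:2] for p in [(148,35),(474,65),(436,246),(149,222)]]
for p in P:print(p.round(4))
m=[-.0165,-.0]
loc=np.array([[.095,.186],[.095,-.186],[-.128,-.186],[-.128,.186]]);A=np.array(P)
l0=loc-loc.mean(0);a0=A-A.mean(0)
yaw=np.arctan2((l0[:,0]*a0[:,1]-l0[:,1]*a0[:,0]).sum(),(l0*a0).sum())
Rm=np.array([[np.cos(yaw),-np.sin(yaw)],[np.sin(yaw),np.cos(yaw)]])
o=A.mean(0)-Rm@loc.mean(0);print("rail",o,yaw,(A-(loc@Rm.T+o)).round(4).tolist())
for p in [(165,198),(425,220),(252,229),(188,193),(403,211)]:
    print(p,(Rm.T@(onplane(c,*p,.159,T)[:2]-o)).round(4))
cv2.imwrite("pics/crop2.png",cv2.resize(c["image"][170:260,135:445,::-1],(800,232),interpolation=cv2.INTER_CUBIC))
E
```

```text
[0.6812 0.0535]
[ 0.6118 -0.292 ]
[ 0.401  -0.2471]
[0.4719 0.1031]
rail [ 0.55762145 -0.09898292] -0.20484258851605747 [[-0.0073, -0.0103], [-0.001, 0.0084], [0.0066, 0.008], [0.0017, -0.0061]]
(165, 198) [-0.0837  0.1496]
(425, 220) [-0.0821 -0.148 ]
(252, 229) [-0.1119  0.0492]
(188, 193) [-0.0753  0.1231]
(403, 211) [-0.0736 -0.1207]
```

View pics/crop2.png

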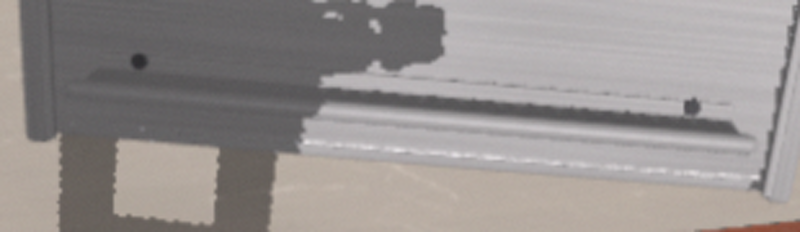

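```bash
python3 - <<'E'
from h import *
import pickle
c,T=pickle.load(open("w1.pkl","rb"))
a,b=[onplane(c,*p,.159,T) for p in [(161.4,204.1),(427.6,226.2)]]
d=a-b;print(a,b,np.linalg.norm(d),"yaw",np.arctan2(-d[0],d[1]),(a+b)/2)
for p in [(150,203),(150,36),(474,65),(436,246)]: print(onplane(c,*p,.131,T))
E
```

```text
[0.49938232 0.0704775  0.159     ] [ 0.43910966 -0.23008945  0.159     ] 0.3065506271596862 yaw -0.19790501619562217 [ 0.46924599 -0.07980597  0.159     ]
[0.49445429 0.09821546 0.131     ]
[0.68076251 0.05365297 0.131     ]
[ 0.61186597 -0.2941786   0.131     ]
[ 0.39848762 -0.24864065  0.131     ]
```

```bash
python3 - <<'E'
from h import *
yaw=-.198; u=np.array([np.cos(yaw),np.sin(yaw),0]); m=np.array([.4692,-.0798,.164]); q=down(yaw)
manip.command_gripper(0.0)
s=m-u*.04
manip.move_to(s+[0,0,.09],q)
manip.servo_line(s,q,rate=.1)
f0=np.array(manip.get_contact_force());print("f0",f0,manip.get_position(),manip.get_time())
def fx(): return (np.array(manip.get_contact_force())-f0)@u
for k in (-.02,-.012,-.005,.06):
    manip.servo_line(m+u*k,q,rate=.05); print(k,round(fx(),2))
k=.06
while k<.105 and fx()>-6:
    k+=.003; manip.servo_line(m+u*k,q,rate=.04); print(round(k,3),round(fx(),2))
print(manip.get_position(),manip.get_time())
E
```

```text
f0 [-0.16524758 -0.29635626  0.33905684] [ 0.43047137 -0.07205201  0.1644575 ] 5.7417
-0.02 -0.07
-0.012 -0.41
-0.005 0.43
0.06 0.63
0.063 0.69
0.066 -0.55
0.069 -0.08
0.072 0.03
0.075 0.42
0.078 -0.5
0.081 -3.9
0.084 -13.36
[ 0.54835644 -0.09566923  0.16351514] 10.3417
```

```bash
python3 - <<'E'
from h import *
import pickle
yaw=-.198; u=np.array([np.cos(yaw),np.sin(yaw),0]);q=down(yaw)
p=np.array(manip.get_position())
manip.servo_line(p-u*.012,q,rate=.06)
manip.servo_line(p-u*.012+[0,0,.2],q,rate=.25)
manip.hold(.2)
c,T=wrist("pics/w2.png");pickle.dump((c,T),open("w2.pkl","wb"));print(manip.get_position(),manip.get_time())
E
```

```text
[ 0.53618326 -0.09322494  0.36219056] 11.95
```

View pics/w2.png

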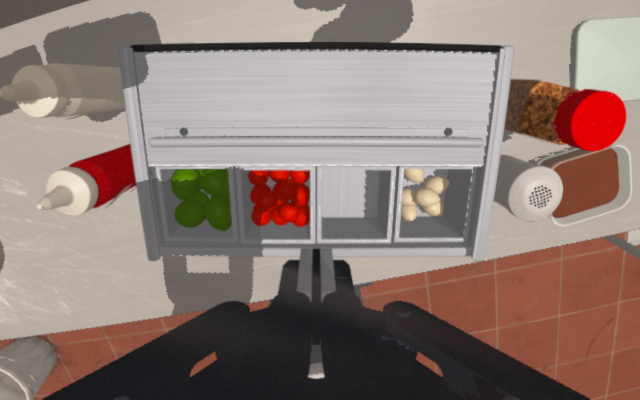

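The cover is fully back. From the left the pots hold limes, tomatoes, nothing and eggs; the empty pot's mouth spans about (317–392, 167–242).

```bash
python3 - <<'E'
from h import *
import pickle
c,T=pickle.load(open("w2.pkl","rb"))
yaw=-.198; u=np.array([np.cos(yaw),np.sin(yaw)]);v=np.array([-u[1],u[0]])
def L(p,z): w=onplane(c,*p,z,T)[:2]; return np.array([w@u,w@v]).round(4)
for p in [(316,242),(394,242),(317,167),(393,167),(237,242),(474,242),(158,242)]: print(p,L(p,.117))
print("pull",L((149,143),.159),L((497,143),.159))
print("cover front",L((155,165),.131),L((485,165),.131),"tcp stop",np.array([.54836,-.09567])@u)
E
```

```text
(316, 242) [0.4536 0.0145]
(394, 242) [ 0.4535 -0.073 ]
(317, 167) [0.5392 0.0135]
(393, 167) [ 0.5394 -0.0661]
(237, 242) [0.4534 0.1031]
(474, 242) [ 0.453  -0.1648]
(158, 242) [0.4527 0.1937]
pull [0.5716 0.1685] [ 0.572  -0.1527]
cover front [0.5448 0.1784] [ 0.5451 -0.1578] tcp stop 0.556465249299777
```

```bash
python3 - <<'E'
from h import *
import pickle
yaw=-.198; u=np.array([np.cos(yaw),np.sin(yaw),0]);v=np.array([-u[1],u[0],0]);q=down(yaw)
p=.496*u-.030*v
manip.servo_line(p+[0,0,.30],q,rate=.15)
manip.servo_line(p+[0,0,.163],q,rate=.1)
manip.hold(.3)
c,T=wrist("pics/w3.png");pickle.dump((c,T),open("w3.pkl","wb"));print(p,manip.get_position(),manip.get_contact_force(),manip.get_time())
E
```

```text
[ 0.48040787 -0.12698142  0.        ] [ 0.48048856 -0.12699177  0.16320646] [ 1.33866331 -0.5416906  -0.01203852] 14.575
```

View pics/w3.png

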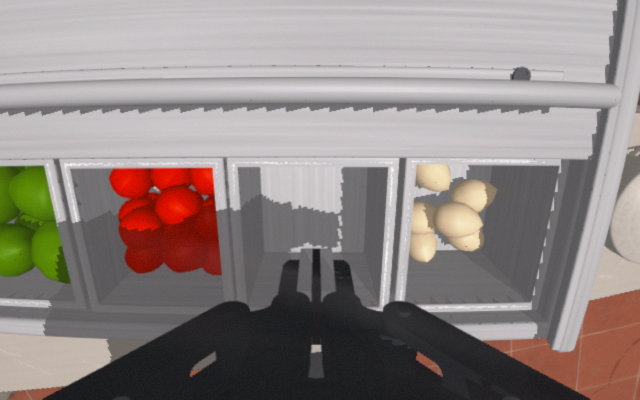

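The close wrist view has the fingers over the empty pot, whose rim spans u 229–395 and v 162–308. I'll check the centring from these edges.

```bash
python3 - <<'E'
from h import *
import pickle
c,T=pickle.load(open("w3.pkl","rb"));P=T@np.linalg.inv(np.array(c["mount"]))
for p in [(229,162),(396,162),(232,308),(388,308),(62,165),(562,162)]: print(p,(P[:3,:3].T@(onplane(c,*p,.117,T)-P[:3,3]))[:2].round(4))
E
```

```text
(229, 162) [ 0.0427 -0.0425]
(396, 162) [0.0427 0.0378]
(232, 308) [-0.0392 -0.047 ]
(388, 308) [-0.0391  0.0392]
(62, 165) [ 0.0417 -0.1273]
(562, 162) [0.0434 0.1215]
```

```bash
python3 - <<'E'
from h import *
manip.hold(3.0); print(manip.get_position(),manip.get_time()); print(manip.sign_off())
E
```

```text
[ 0.48041296 -0.12696006  0.16297576] 17.575
the job is handed in; nothing more can be done
None
```

I pushed the cover back to its stop with the fingers and handed in at 17.6 s, pointing straight down at the empty pot (third from the left, between tomatoes and eggs), fingertips about 27 mm above its rim and within about 4 mm of centre; I saw no contact with any pot or bystander, but the call returned no verdict.

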